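# Glue-up: press a wood block to the frame rail and hold the sprung clamp arm

### The arm

A 7-joint arm with a two-finger parallel gripper is mounted at the origin on the work surface. World frame = base frame: x ahead of the robot, y to its left, z up, the work surface at z = 0. Lengths are in mm, angles in rad, forces in N, time in s.
With the tool pointing down it reaches from about 400 to 875 mm from the base axis. Payload 4.4 kg.
Tool frame: the origin (TCP) lies midway between the tips of the shut fingers; the grasp point (between the pads) lies 19 mm behind it; z points along the fingers, y is the line along which they close (so a half turn about z gives the same grasp; the last joint's range is limited). The gripper opens to 85 mm and grips with 20 to 120 N. Pads are 22 mm wide; open, the fingers measure 114 mm over their backs; the gripper's body (76 mm by 85 mm) begins 54 mm behind the grasp point. The pads swing forward as they close: fully open they stand 13 mm farther back than shut.
Start: joints at [-1.35, 0.628, 0.038, 1.517, -0.027, 0.996, -0.02], TCP at [183.85, 623.472, 231.313] pointing down, gripper open.
Joint ranges: [-3.06, 3.06], [-0.37, 2.12], [-1.25, 1.32], [0.18, 2.47], [-1.1, 4.24], [0.23, 1.98], [-2.94, 2.94]. Speed limits (rad/s): [2.57, 2.57, 3.14, 3.14, 3.14, 3.14, 3.14].

### API

Orientations are given as [roll, pitch, yaw] about the fixed x, y, z axes, in that order (R = Rz(yaw) Ry(pitch) Rx(roll)).
In Python, from cell import telemetry, eyes, ctrl, finder gives the robot as it stands.
- The arm moves only by the tool move_arm, never from a script. Its argument "steps" is a list of rows, each a list of 7 numbers: the turn, a rotation vector about the world's x, y, z in degrees, then the shift along the world's x, y, z in m, then the finger opening in m, from 0 to 0.0854. A call has 1 to 5 rows; each row shifts and turns the commanded pose from where the row before left it; what a row does not reach is not made up. A row lasts 1/10 s, in which the tool goes at most 50 mm and 8.59 degrees, less where a joint would pass 70% of its speed; a pose out of reach is approached as far as the arm can. A call with a gripper value outside its range is refused whole. The fingers move at their own pace and stop on an object; the grip force is fixed at half the most. Time passes only in rows, so rows that do not move let the fingers close. It gives the time, the measured TCP pose, the force, the opening and the grip force at its end, in the units of the state.
- telemetry.read_state(): the state, without advancing time (a new reading comes with each control period).
- eyes.get_image(name): name is "scene" or "top" or "wrist"; returns (picture, depth): 384x512x3 uint8, blue, green, red; 384x512 float32, mm along the optical axis (not along the pixel's ray), 0 where there is no reading.
- eyes.calibration(name): a dict with "fx", "fy", "cx", "cy" (pixels), "distortion" ([k1, k2, p1, p2, k3] as OpenCV has them; the pictures are not rectified), "position" and "attitude" of the camera in the world. Camera axes: x right, y down, z forward; pixel columns grow to the right and rows downward; lengths in mm; the calibration is good to about 2 mm. A picture is of the moment at which its call begins: read the wrist's pose just before it. calibration takes no time and is no camera call; for the wrist camera it gives the pose at the moment of the call.
- ctrl.finish_job(): hands the job in; it is judged then, once.
Trained networks look in the newest picture that a camera, given by its name, has taken for a name from the list of things; names that differ only in an ending like _2 or _b are one class to them, and where a whole thing is asked for, a point or a joint stands for the part that bears it (a point fixed in the world has none). Each returns a list of dicts, best first, with "confidence" (0 to 1); they miss things now and then, are a little off and sometimes report something else, mostly with a low value. They report only what shows in the picture. A call takes as long as a camera call. They do not tell look-alikes from the thing itself.
- finder.boxes_of(camera, name): "location" ([x, y, z] in mm, in the coordinates of the camera as it stood for that picture, good to about 4 mm: the middle of the surface that is visible of it).
- finder.cut_out(camera, name): "mask" (384x512 bool, what is visible of it).
- finder.pinpoint(camera, name): "location" ([x, y, z] in mm, in the coordinates of the camera as it stood for that picture, good to about 4 mm: a listed point, or the origin of a listed thing).
The state is a dict: "clock": time; "qpos": joint angles; "qd": joint speeds; "tau": joint torques, N m; "eef_pos": TCP position; "tool_rot": TCP orientation; "force": force on the tool from outside, world axes, zero at the start; "torque": the same for the moment, N m; "width": finger opening in mm; "gripper_force": force on a finger pad.
Only numpy, scipy, OpenCV 4.12 (cv2) and the standard library are available. Lean on these libraries where they do the work, as an engineer would, in place of code of your own. Each camera call takes 0.05 s, during which the arm holds its last target. There are 200 camera calls.

### The job

Stand the tall loose wood block upright on the narrow raised ledge of the gluing jig, centred, a broad side close to the dark frame rail, and let go of it. Then push the sprung clamp arm by its thumb plate, past the ratchet click and on up to its stop, so that its pad presses the block home against the rail, and finish while still holding it there with the gripper pushing on the plate, not letting it spring back onto the ratchet. Leave the flat offcut, the glue bottle and the tin where they are.

Things in the scene. Friction and masses are not known exactly. Their poses are not given: they have to be found in the camera images.
- jig: Gluing jig fixed to the table: plywood base 160 x 320 x 12 mm, centred at x 5, y -15 mm. Origin on the table; x is the pressing direction (away from the robot at yaw 0), y runs along the ledge, z up. Arm's pivot post at x 0, y 100 mm. Ratchet guide 46 x 26 mm, 79 mm high (black knob to 88 mm), at x -30, y -156 mm.
- rail_top (a point): Middle of the top of the fixed dark wood frame rail, 80 mm above the table; axes as the jig's. The rail is 20 mm thick (x), 110 mm long (y), and closes the back of the ledge, rising 30 mm above it.
- seat (a point): Middle of the top of the aluminium ledge, 50 mm above the table; axes as the jig's. Ledge 24 mm deep (x), 62 mm long (y), open in front, closed behind by the rail. The centre of the block's underside is here when the block is pressed home to the rail; the pad pushes home a block that stands up to 8 mm short of the rail.
- block: Tall plain wood block, loose, standing on the table left or right of the jig: 24 mm thick (its x), 50 mm wide (its y), 80 mm tall, about 0.09 kg. Origin at the centre of its underside, z up. Either broad side may face the rail. Best gripped across its thickness near the top, clear of the rail (30 mm above the ledge) behind and the arm in front.
- clamp_angle (a joint): Angle of the clamp arm: 0 = sprung open, 0.42 = parallel to the rail, 0.46 = stop. Grows as the thumb plate is pushed to the rail (anticlockwise from above). Springs back: 3 N at the plate when open, 9 to 14 N near the stop. Pad meets block at 0.33, click at about 0.36. Let go, it falls back to 0.36, caught by the pawl: not enough, keep it held above 0.39.
- clamp_arm: The sprung clamp arm: steel bar 16 mm thick, 212 mm long, 55 to 75 mm above the table, with an upright dark steel thumb plate near its free end: 48 mm along the arm, 8 mm thick, 55 to 117 mm above the table. Origin on the hinge axis, 55 mm above the table; its axes turn with it: y along the arm from tip to hinge, x the direction it is pushed, z up.
- push_face (a point): Centre line of the thumb plate's front face, the face to push on, 95 mm above the table (22 mm below the plate's top), 186 mm from the hinge axis; axes as the arm's, push along +x.
- pad: Rubber-faced sprung pad on the far side of the arm, 30 mm wide by 20 mm high, 57 to 77 mm above the table, 85 mm from the hinge axis; its face stands 38 mm ahead of the arm's centre line and gives way up to 16 mm on its own spring (about 5 N at the arm's stop). Origin on the arm's centre line.
- pawl (a joint): Travel of the brass pawl slider beyond the arm's tip (m): 0 = sprung home; the nose of the arm pushes it out by about 0.007 as it passes, and it snaps back to 0 behind the nose (the click).
- offcut: Bystander: flat wood offcut, 40 x 90 x 18 mm, lying on the table on the other side of the jig from the block. Origin under its centre.
- glue: Bystander: white glue bottle with orange cap, 56 mm across, 150 mm tall, beyond the jig to the left. Origin under its centre.
- tin: Bystander: tin 72 mm across, 85 mm tall, beyond the jig to the right. Origin under its centre.
Mind the look-alikes: they are no part of the job. What is shaped like the block but blue is not meant.

How it is judged:
By the outcome, as a careful person would: the job done as asked, in the order asked, and still so for the second after the job is handed in, while the arm keeps its last pose, push and grip.
It also fails if it takes over 54 s, if anything falls off the work surface, if the arm or the gripper's body presses on something with over 40 N, if the wrist force passes 120 N, or if a joint passes its speed limit or range.

## Working session

There is one attempt and no reset: what is moved stays moved. The work goes in short steps, Python scripts to look and compute and a tool call to move; the robot and the scene stay as the last step left them, time stands still between calls to the robot, and variables do not carry over. Pictures are saved under pics/ and viewed, at most 10 in all, crops included, and the job is handed in when it is done.

Besides the shell and the picture viewer there is one more tool, called after "Request:" in YAML: its name, and indented under it one key for each argument. move_arm: Moves the arm, as the interface text tells. Its arguments: {"type":"object","properties":{"steps":{"type":"array"}},"required":["steps"]}

```bash
mkdir -p pics; cat > h.py <<'E'
import numpy as np, cv2
from scipy.spatial.transform import Rotation as R
from cell import telemetry, eyes, ctrl, finder
def att(c):
    a=np.array(c["attitude"],float)
    return a if a.shape==(3,3) else (R.from_euler('xyz',a).as_matrix() if a.size==3 else R.from_quat(a).as_matrix())
def w(c,p): return att(c)@np.array(p)+np.array(c["position"])
def cloud(c,d):
    v,u=np.mgrid[0:384,0:512]
    K=np.array([[c["fx"],0,c["cx"]],[0,c["fy"],c["cy"]],[0,0,1]])
    n=cv2.undistortPoints(np.stack([u,v],-1).reshape(-1,1,2).astype(np.float32),K,np.array(c["distortion"])).reshape(384,512,2)
    P=np.dstack([n[...,0]*d,n[...,1]*d,d])
    return P@att(c).T+np.array(c["position"])
E
python3 - <<'E'
from h import *
s=telemetry.read_state();print(s)
for n in ["top","scene"]:
    c=eyes.calibration(n);print(n,c)
    im,d=eyes.get_image(n);cv2.imwrite(f"pics/{n}1.png",im);np.save(n+"_d.npy",d)
    for k in ["jig","seat","rail_top","block","push_face","clamp_arm","pad","offcut","glue","tin"]:
        for r in finder.pinpoint(n,k)[:3]:print(k,round(r["confidence"],2),w(c,r["location"]).round())
E
```

```text
{'clock': 0.0, 'qpos': array([-1.34977289,  0.629365  ,  0.03842143,  1.51841026, -0.02698741,
        0.99630458, -0.02003728]), 'qd': array([-8.61728072e-05,  4.75592523e-04, -3.87652472e-04,  6.42124012e-04,
        2.61462697e-04,  3.83771250e-04, -5.92252611e-04]), 'tau': array([ 3.38990924e-05, -5.63396680e+01,  1.22594900e+00, -1.93454432e+01,
        1.08361742e-02,  1.07337596e-02,  8.20492687e-06]), 'eef_pos': array([183.67015066, 622.82934914, 230.36299221]), 'tool_rot': array([-3.13962315e+00,  2.65580449e-05,  2.85475446e+00]), 'force': array([-0.45859783,  0.02621211,  0.90502782]), 'torque': array([-0.01822259,  0.0067598 ,  0.00196529]), 'gripper_force': 0.0, 'width': 85.09923599615381}
top {'fx': 470.5612060720555, 'fy': 470.5612060720555, 'cx': 257.3014745597157, 'cy': 190.75681484486887, 'distortion': array([0.0468924, 0.       , 0.       , 0.       , 0.       ]), 'position': array([ 388.09768992,   -4.35656233, 1368.54339949]), 'attitude': array([-3.02438352,  0.01359987, -1.59732638])}
jig 0.55 [589.  22.  -0.]
seat 0.85 [629.  35.  51.]
rail_top 0.92 [652.  35. 
[... 374 characters left out ...]
 448.21662224699577, 'cx': 257.4090104693362, 'cy': 189.51482904549198, 'distortion': array([-0.14736221,  0.        ,  0.        ,  0.        ,  0.        ]), 'position': array([1113.08897852, -548.45405599,  824.81527309]), 'attitude': array([-2.31818907,  0.01532037,  0.77580856])}
jig 0.83 [590.  29.  -2.]
seat 0.83 [629.  39.  50.]
rail_top 0.76 [657.  40.  81.]
block 0.82 [ 451. -201.    4.]
block 0.68 [ 310. -294.   -3.]
block 0.57 [ 408. -287.   -0.]
push_face 0.89 [491. -27.  92.]
push_face 0.3 [ 703. -276.    2.]
clamp_arm 0.69 [597. 129.  54.]
pad 0.69 [557.  54.  55.]
offcut 0.77 [426. 335.   0.]
offcut 0.62 [557.  52.  54.]
glue 0.83 [731. 245.   4.]
tin 0.93 [ 698. -275.    1.]
```

View pics/top1.png

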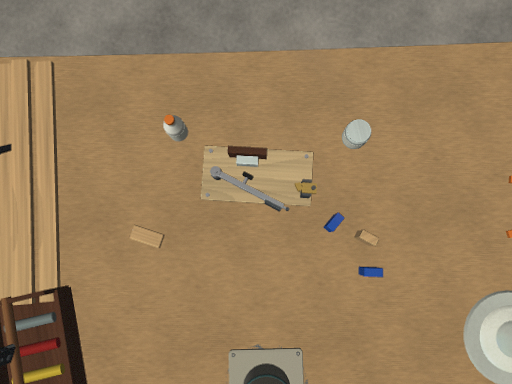

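View pics/scene1.png

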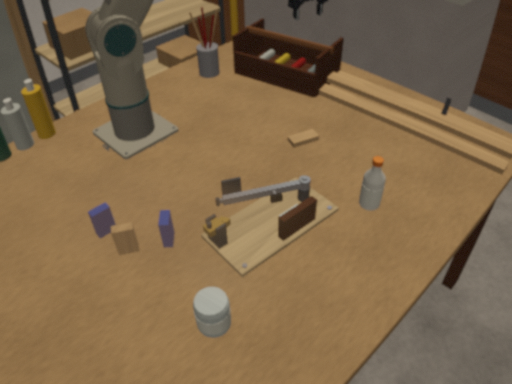

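The plain wood block stands at top (369,237), i.e. about (406,-287). The two blue look-alikes are at (334,222) and (371,272). The jig is at (257,175), with its rail at (247,153) and its thumb plate at (272,205). Next I'll fit yaws from depth.

```bash
python3 - <<'E'
from h import *
for n in ["top","scene"]:
    c=eyes.calibration(n); d=np.load(n+"_d.npy"); P=cloud(c,d)
    im=cv2.imread(f"pics/{n}1.png").astype(int)
    X,Y,Z=P[...,0],P[...,1],P[...,2]
    def fit(m,lab):
        p=np.argwhere(m)
        if len(p)<8: print(n,lab,len(p));return
        q=np.c_[X[m],Y[m]].astype(np.float32)
        (cx,cy),(a,b),t=cv2.minAreaRect(q); 
        l=(t if a>b else t+90)
        print(n,lab,len(p),"c",round(cx),round(cy),"size",round(a),round(b),"longdir",round((l)%180,1),"mean",q.mean(0).round(1),"z",np.median(Z[m]).round(1), "pca",np.degrees(np.arctan2(*np.linalg.svd(q-q.mean(0),full_matrices=False)[2][0][::-1])).round(1))
    blk=(abs(X-406)<50)&(abs(Y+287)<45)&(Z>72)&(Z<90)&(im[...,2]>im[...,0]+15)
    fit(blk,"block top")
    fit((abs(X-654)<40)&(abs(Y-37)<80)&(Z>72)&(Z<88),"rail")
    fit((abs(X-629)<30)&(abs(Y-37)<60)&(Z>45)&(Z<56),"ledge")
    fit((abs(X-500)<70)&(abs(Y+25)<60)&(Z>105)&(Z<125),"plate top")
    fit((abs(X-550)<90)&(abs(Y-50)<110)&(Z>68)&(Z<82)&(X<625),"bar")
    fit((abs(X-590)<130)&(abs(Y-20)<200)&(Z>7)&(Z<20),"base")
E
```

```text
top block top 171 c 406 -290 size 50 25 longdir 59.7 mean [ 405.8 -288.7] z 79.7 pca -120.2
top rail 293 c 656 35 size 107 22 longdir 84.8 mean [655.3  34.7] z 80.1 pca -95.2
top ledge 189 c 634 36 size 99 26 longdir 85.1 mean [634.5  36. ] z 50.3 pca -93.4
top plate top 58 c 499 -31 size 47 8 longdir 60.2 mean [498.7 -30.9] z 117.0 pca -119.1
top bar 540 c 562 33 size 225 53 longdir 60.3 mean [558.2  44. ] z 75.7 pca -119.4
top base 4439 c 592 19 size 256 397 longdir 90.4 mean [591.8   8.8] z 12.3 pca -91.5
scene block top 209 c 405 -287 size 50 27 longdir 56.2 mean [ 407.3 -288.4] z 79.4 pca -125.1
scene rail 374 c 656 37 size 112 23 longdir 85.2 mean [657.1  33.7] z 79.6 pca -95.6
scene ledge 41 c 630 22 size 26 94 longdir 110.2 mean [634.3  16.2] z 49.8 pca -68.9
scene plate top 111 c 499 -30 size 48 11 longdir 62.3 mean [499.1 -31. ] z 114.6 pca -119.6
scene bar 724 c 562 33 size 231 54 longdir 61.2 mean [554.1  36.2] z 74.9 pca -121.3
scene base 4346 c 608 40 size 380 185 longdir 84.3 mean [601.8 -19.8] z 11.7 pca -94.5
```

Request:
move_arm:
  steps:
    - [0,0,-4.5,0.038,-0.032,0,0.07]
    - [0,0,-4.5,0.038,-0.032,0,0.07]
    - [0,0,-4.5,0.038,-0.032,0,0.07]
    - [0,0,-4.5,0.038,-0.032,0,0.07]
    - [0,0,-4.5,0.038,-0.032,0,0.07]

```text
clock: 1.6
eef_pos: [375.2, 462.1, 231.6]
tool_rot: [3.141, -0.0, 2.459]
force: [0.6, 0.8, -0.8]
width: 70.2
gripper_force: 0.0
```

Request:
move_arm:
  steps:
    - [0,0,-4.5,0.03,-0.04,0,0.07]
    - [0,0,-4.5,0.03,-0.04,0,0.07]
    - [0,0,-4.5,0.03,-0.04,0,0.07]
    - [0,0,-4.5,0.03,-0.04,0,0.07]
    - [0,0,-4.5,0.03,-0.04,0,0.07]

```text
clock: 2.1
eef_pos: [524.9, 261.9, 231.6]
tool_rot: [3.141, -0.0, 2.066]
force: [0.7, 1.2, -0.9]
width: 70.0
gripper_force: 0.0
```

Request:
move_arm:
  steps:
    - [0,0,-4.5,0.005,-0.049,0,0.07]
    - [0,0,-4.5,0.005,-0.049,0,0.07]
    - [0,0,-4.5,0.005,-0.049,0,0.07]
    - [0,0,-4.5,0.005,-0.049,0,0.07]
    - [0,0,-4.5,0.005,-0.049,0,0.07]

```text
clock: 2.6
eef_pos: [548.9, 16.6, 231.6]
tool_rot: [3.141, -0.0, 1.674]
force: [1.4, -0.3, -0.2]
width: 70.1
gripper_force: 0.0
```

Request:
move_arm:
  steps:
    - [0,0,-4.5,-0.008,-0.049,0,0.07]
    - [0,0,-4.5,-0.008,-0.049,0,0.07]
    - [0,0,-4.5,-0.008,-0.049,0,0.07]
    - [0,0,-4.5,-0.008,-0.049,0,0.07]
    - [0,0,-4.5,-0.008,-0.049,0,0.07]

```text
clock: 3.1
eef_pos: [508.5, -228.3, 231.6]
tool_rot: [3.141, -0.0, 1.281]
force: [0.2, -0.7, 0.4]
width: 70.2
gripper_force: 0.0
```

Request:
move_arm:
  steps:
    - [0,0,-4.8,-0.034,-0.021,-0.015,0.07]
    - [0,0,-4.8,-0.034,-0.021,-0.015,0.07]
    - [0,0,-4.8,-0.034,-0.02,-0.015,0.07]
    - [0,0,0,0,0,0,0.07]
    - [0,0,0,0,0,0,0.07]

```text
clock: 3.6
eef_pos: [406.5, -289.0, 186.4]
tool_rot: [-3.142, -0.0, 1.031]
force: [0.2, 0.3, 0.9]
width: 70.4
gripper_force: 0.0
```

```bash
cat > look.py <<'E'
from h import *
import sys
c=eyes.calibration("wrist"); im,d=eyes.get_image("wrist"); P=cloud(c,d); cv2.imwrite(f"pics/{sys.argv[1]}.png",im)
X,Y,Z=P[...,0],P[...,1],P[...,2]
s=telemetry.read_state(); print(s["eef_pos"].round(1),s["tool_rot"].round(3))
def fit(m,lab):
    if m.sum()<30: print(lab,m.sum());return
    q=np.c_[X[m],Y[m]].astype(np.float32); (a,b),(e,f),t=cv2.minAreaRect(q); l=t if e>f else t+90
    print(lab,m.sum(),"c",round(a,1),round(b,1),"size",round(e,1),round(f,1),"dir",round(l%180,1),"mean",q.mean(0).round(1),"z",np.median(Z[m]).round(1))
E
python3 - <<'E'
import sys;sys.argv=["","w1"]
exec(open("look.py").read())
woody=im[...,2].astype(int)>im[...,0].astype(int)+10
fit((abs(X-406)<45)&(abs(Y+288)<40)&(Z>73)&(Z<88)&woody,"block")
print(Z[(abs(X-406)<45)&(abs(Y+288)<40)].shape)
E
```

```text
[ 407.8 -288.4  186.6] [ 3.141e+00 -1.000e-03  1.033e+00]
block 1730 c 402.4 -289.3 size 49.3 23.3 dir 59.5 mean [ 403.2 -288.4] z 80.2
(35314,)
```

View pics/w1.png

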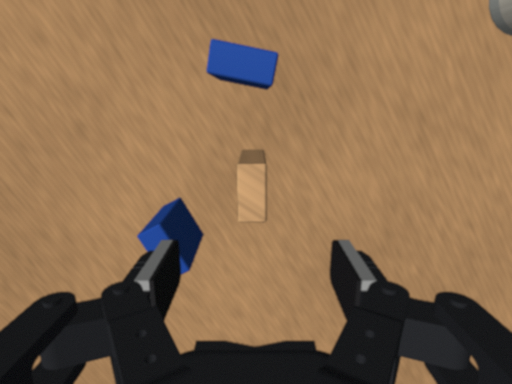

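The block is at wrist (252,192), straight, with a blue block at lower left (170,235) near the left finger. I'll descend with a 50 mm opening to stay clear of it.

Request:
move_arm:
  steps:
    - [0,0,0.3,-0.003,-0.001,-0.04,0.05]
    - [0,0,0,0,0,-0.04,0.05]
    - [0,0,0,0,0,-0.035,0.05]
    - [0,0,0,0,0,-0.029,0.05]
    - [0,0,0,0,0,0,0.05]

```text
clock: 4.15
eef_pos: [403.9, -287.2, 39.7]
tool_rot: [-3.137, -0.002, 1.041]
force: [-0.4, 0.7, 0.8]
width: 49.9
gripper_force: 0.0
```

Request:
move_arm:
  steps:
    - [0,0,0,0,0,0,0]
    - [0,0,0,0,0,0,0]
    - [0,0,0,0,0,0,0]
    - [0,0,0,0,0,0,0]
    - [0,0,0,0,0,0,0]

```text
clock: 4.65
eef_pos: [404.8, -289.8, 43.6]
tool_rot: [3.139, -0.0, 1.038]
force: [0.6, 0.9, 7.7]
width: 23.7
gripper_force: 60.8
```

Request:
move_arm:
  steps:
    - [0,0,0,0,0,0.02,0]
    - [0,0,0,0,0,0.04,0]
    - [0,0,0,0,0,0.045,0]
    - [0,0,0,0,0,0.045,0]
    - [0,0,0,0,0,0,0]

```text
clock: 5.15
eef_pos: [406.5, -292.1, 197.8]
tool_rot: [3.131, 0.0, 1.038]
force: [0.1, -0.5, -2.2]
width: 23.4
gripper_force: 59.8
```

Request:
move_arm:
  steps:
    - [0,0,2.5,0.022,0.032,0,0]
    - [0,0,2.5,0.022,0.032,0,0]
    - [0,0,2.5,0.022,0.032,0,0]
    - [0,0,2.5,0.022,0.032,0,0]
    - [0,0,2.5,0.022,0.032,0,0]

```text
clock: 5.65
eef_pos: [514.0, -127.8, 192.0]
tool_rot: [-3.141, -0.0, 1.258]
force: [-0.1, -0.2, -1.3]
width: 23.3
gripper_force: 59.7
```

Request:
move_arm:
  steps:
    - [0,0,2.5,0.022,0.032,0,0]
    - [0,0,2.5,0.022,0.032,0,0]
    - [0,0,2.5,0.022,0.032,0,0]
    - [0,0,2.5,0.022,0.032,0,0]
    - [0,0,2.5,0.012,0.03,0,0]

```text
clock: 6.15
eef_pos: [614.9, 30.6, 191.7]
tool_rot: [3.141, -0.0, 1.477]
force: [-0.4, 0.6, -0.7]
width: 23.5
gripper_force: 59.7
```

Request:
move_arm:
  steps:
    - [0,0,0,0,0,0,0]
    - [0,0,0,0,0,0,0]

```text
clock: 6.35
eef_pos: [613.1, 29.3, 191.5]
tool_rot: [-3.14, 0.0, 1.476]
force: [-0.2, 0.3, -0.9]
width: 23.4
gripper_force: 59.6
```

```bash
python3 - <<'E'
import sys;sys.argv=["","w2"]
exec(open("look.py").read())
fit((abs(X-656)<35)&(abs(Y-36)<80)&(Z>74)&(Z<86),"rail")
fit((abs(X-632)<30)&(abs(Y-37)<60)&(Z>46)&(Z<54),"ledge")
for k in ["seat","rail_top","block","push_face","clamp_arm","pad"]:
    for r in finder.pinpoint("wrist",k)[:2]:print(k,round(r["confidence"],2),w(c,r["location"]).round(1))
for n in ["scene","top"]:
    c=eyes.calibration(n);im,d=eyes.get_image(n);cv2.imwrite(f"pics/{n}2.png",im);P=cloud(c,d)
    for k in ["block"]:
        for r in finder.pinpoint(n,k)[:3]:print(n,k,round(r["confidence"],2),w(c,r["location"]).round(1))
E
```

```text
[613.   27.7 191.8] [-3.140e+00  1.000e-03  1.474e+00]
rail 3259 c 652.8 35.0 size 109.2 20.3 dir 84.9 mean [652.8  39.2] z 80.2
ledge 1551 c 631.2 37.7 size 107.8 24.0 dir 85.0 mean [632.9  42.9] z 50.2
seat 0.94 [627.8  36.1  47.4]
rail_top 0.91 [651.3  35.5  80.5]
rail_top 0.29 [554.   52.3  60.2]
block 0.63 [612.2  25.7 149.2]
block 0.58 [ 447.2 -201.     1.7]
push_face 0.67 [489.6 -28.7 101.2]
clamp_arm 0.76 [598.7 128.7  57.3]
pad 0.73 [554.8  52.8  60.2]
scene block 0.91 [ 450.9 -199.     3.2]
scene block 0.84 [ 308.6 -296.4    0.7]
scene block 0.68 [617.9  31.2 147.6]
top block 0.74 [ 453.4 -203.    -1.5]
top block 0.52 [615.   27.9 151.7]
```

View pics/w2.png

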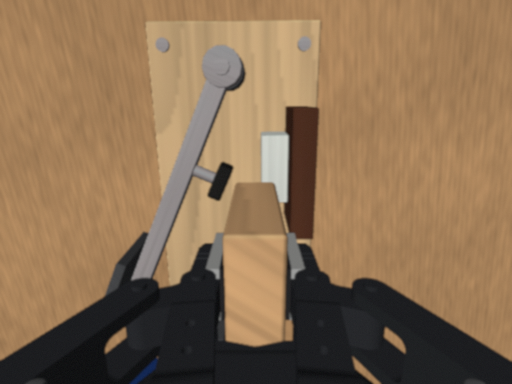

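The held block is at wrist (255,260), its end face tapering to row 183. The rail (302,170), the ledge (275,165) and the pad (220,180) are all clear. Next I'll measure the block relative to the rail from the same picture.

```bash
python3 - <<'E'
import sys;sys.argv=["","w3"]
exec(open("look.py").read())
woody=im[...,2].astype(int)>im[...,0].astype(int)+12
a=np.radians(-5); ex=np.array([np.cos(a),np.sin(a)]); ey=np.array([-np.sin(a),np.cos(a)])
U=(X-613)*ex[0]+(Y-28)*ex[1]; V=(X-613)*ey[0]+(Y-28)*ey[1]
for z0 in range(150,240,10):
    m=(Z>z0)&(Z<z0+10)&woody&(abs(U)<30)&(abs(V)<45)
    if m.sum()>10: print(z0,m.sum(),"U",np.percentile(U[m],[2,50,98]).round(1),"V",np.percentile(V[m],[2,50,98]).round(1))
m=(Z>74)&(Z<86)&(abs(X-655)<30)&(abs(Y-36)<80); print("rail U",np.percentile(U[m],[2,98]).round(1),"V",np.percentile(V[m],[1,99]).round(1))
m=(Z>46)&(Z<54)&(abs(X-632)<20)&(abs(Y-37)<45); print("ledge U",np.percentile(U[m],[2,98]).round(1),"V",np.percentile(V[m],[2,98]).round(1))
for _ in range(4): print(telemetry.read_state()["eef_pos"].round(1)); eyes.get_image("wrist")
E
```

```text
[613.8  28.4 192.4] [ 3.142 -0.     1.474]
150 165 U [-10.7   0.4  11.7] V [23.  23.6 24. ]
160 196 U [-10.4   0.4  11.6] V [22.9 23.7 24. ]
170 241 U [-10.6   0.4  11.6] V [22.8 23.7 24.1]
180 277 U [-10.6   0.4  11.8] V [22.8 23.6 24.1]
190 370 U [-17.4  -0.   12.3] V [ 7.2 23.6 24.1]
200 497 U [-24.1   0.9  24.7] V [ 6.7 23.6 24.1]
210 572 U [-24.4   0.5  25.3] V [ 6.7 23.7 24.2]
220 7070 U [-11.    0.5  11.9] V [-21.5   4.4  23.9]
230 379 U [-28.1   1.1  28.6] V [-20.4   5.9  22.2]
rail U [29.1 48.5] V [-42.5  64.7]
ledge U [ 5.5 29.1] V [-17.6  41.3]
[613.8  28.4 192.4]
[613.9  28.4 192.4]
[613.8  28.4 192.3]
[613.8  28.5 192.3]
```

Request:
move_arm:
  steps:
    - [0,0,0.4,0.014,0.01,0,0]
    - [0,0,0,0,0,-0.03,0]
    - [0,0,0,0,0,-0.03,0]
    - [0,0,0,0,0,0,0]
    - [0,0,0,0,0,0,0]

```text
clock: 7.65
eef_pos: [627.8, 38.3, 132.4]
tool_rot: [-3.141, 0.0, 1.481]
force: [-0.3, -0.6, -0.6]
width: 23.2
gripper_force: 59.7
```

```bash
cat > meas.py <<'E'
import sys
exec(open("look.py").read())
woody=im[...,2].astype(int)>im[...,0].astype(int)+12
a=np.radians(-5); ex=np.array([np.cos(a),np.sin(a)]); ey=np.array([-np.sin(a),np.cos(a)])
U=(X-613)*ex[0]+(Y-28)*ex[1]; V=(X-613)*ey[0]+(Y-28)*ey[1]
for z0 in range(50,150,10):
    m=(Z>z0)&(Z<z0+10)&woody&(abs(U-13)<22)&(abs(V-10)<40)
    if m.sum()>10: print(z0,m.sum(),"U",np.percentile(U[m],[2,50,98]).round(1),"V",np.percentile(V[m],[2,50,98]).round(1))
m=(Z>74)&(Z<86)&(U>26)&(U<60)&(abs(Y-36)<80)&~((abs(U-13)<14)&(abs(V-10)<26)); print("rail U",np.percentile(U[m],[2,98]).round(1),"V",np.percentile(V[m],[1,99]).round(1))
m=(Z>46)&(Z<54)&(abs(X-632)<20)&(abs(Y-37)<45);
if m.sum()>20: print("ledge",m.sum(),"U",np.percentile(U[m],[2,98]).round(1),"V",np.percentile(V[m],[2,98]).round(1))
E
python3 meas.py w4
```

```text
[628.7  38.1 133.4] [3.14  0.    1.481]
50 43 U [ 5.2  6.5 29.2] V [18.2 34.  49. ]
60 45 U [29.  29.1 29.2] V [18.2 32.6 48.9]
70 257 U [29.1 31.  34.8] V [ 3.4 30.9 49. ]
80 433 U [29.3 32.5 34.9] V [ 1.5 29.  49.1]
90 162 U [ 2.2 13.8 24.4] V [34.  34.8 35.1]
100 204 U [ 2.2 13.2 24.5] V [34.1 34.9 35.1]
110 239 U [ 2.5 13.3 24.6] V [34.2 34.8 35.3]
120 276 U [ 2.3 13.3 24.7] V [34.  34.9 35.3]
130 361 U [-4.2 13.3 24.8] V [21.9 34.9 35.2]
140 438 U [-4.5 13.4 25.3] V [22.  34.9 35.4]
rail U [29.3 48.6] V [-7.9 65.3]
ledge 842 U [ 5.8 29.1] V [24.2 42.1]
```

Request:
move_arm:
  steps:
    - [0,0,0,0,0.0005,-0.02,0]
    - [0,0,0,0,0,-0.012,0]
    - [0,0,0,0,0,-0.005,0]
    - [0,0,0,0,0,0,0]
    - [0,0,0,0,0,0,0]

```text
clock: 8.2
eef_pos: [628.4, 38.9, 96.0]
tool_rot: [3.14, -0.0, 1.481]
force: [-0.0, -0.1, -1.4]
width: 23.3
gripper_force: 62.1
```

Request:
move_arm:
  steps:
    - [0,0,0,0,0,-0.001,0]
    - [0,0,0,0,0,-0.001,0]
    - [0,0,0,0,0,0,0]

```text
clock: 8.5
eef_pos: [627.9, 39.0, 93.4]
tool_rot: [3.141, -0.0, 1.481]
force: [0.1, -0.4, -0.8]
width: 23.6
gripper_force: 62.1
```

Request:
move_arm:
  steps:
    - [0,0,0,0,0,-0.001,0]
    - [0,0,0,0,0,0,0]

```text
clock: 8.7
eef_pos: [627.8, 39.0, 92.2]
tool_rot: [-3.141, -0.0, 1.481]
force: [-0.0, 0.9, -1.0]
width: 22.9
gripper_force: 62.1
```

Request:
move_arm:
  steps:
    - [0,0,0,0,0,-0.001,0]
    - [0,0,0,0,0,0,0]

```text
clock: 8.9
eef_pos: [627.9, 38.9, 91.9]
tool_rot: [3.142, -0.0, 1.481]
force: [-2.2, -0.1, 4.0]
width: 23.1
gripper_force: 62.8
```

Request:
move_arm:
  steps:
    - [0,0,0,0,0,0,0.03]
    - [0,0,0,0,0,0,0.04]
    - [0,0,0,0,0,0,0.05]
    - [0,0,0,0,0,0,0.05]
    - [0,0,0,0,0,0,0.05]

```text
clock: 9.4
eef_pos: [627.8, 38.9, 91.2]
tool_rot: [-3.142, 0.0, 1.481]
force: [0.7, -0.3, 0.1]
width: 49.5
gripper_force: 0.0
```

Request:
move_arm:
  steps:
    - [0,0,0,0,0,0.02,0.05]
    - [0,0,0,0,0,0.04,0.05]
    - [0,0,0,0,0,0.04,0.05]
    - [0,0,0,0,0,0,0.05]
    - [0,0,0,0,0,0,0.05]

```text
clock: 9.9
eef_pos: [628.3, 39.1, 192.3]
tool_rot: [3.14, -0.001, 1.481]
force: [0.9, 0.2, -0.4]
width: 49.3
gripper_force: 0.0
```

```bash
python3 meas.py w5; python3 - <<'E'
from h import *
c=eyes.calibration("wrist")
for k in ["push_face","clamp_arm","block"]:
    for r in finder.pinpoint("wrist",k)[:2]:print(k,round(r["confidence"],2),w(c,r["location"]).round(1))
E
```

```text
[627.4  39.2 191. ] [-3.141 -0.     1.481]
50 56 U [ 2.5 15.1 29.1] V [18.8 35.2 40.4]
60 83 U [ 3.2 19.7 29.1] V [-28.4  35.2  48.4]
70 343 U [ 5.3 29.9 34.8] V [-28.   19.9  48.3]
80 519 U [ 5.1 31.5 34.9] V [-27.5  18.8  48. ]
90 72 U [ 2.2 14.1 24.5] V [34.3 35.3 35.6]
100 92 U [ 2.8 13.7 24.7] V [34.7 35.3 35.6]
110 97 U [ 2.3 13.1 24.3] V [34.6 35.3 35.6]
120 996 U [ 1.7 13.6 25.2] V [-13.   15.6  35.5]
130 1520 U [ 2.7 13.6 24.3] V [-12.6  11.7  33.9]
rail U [29.1 48.5] V [-42.7  65.1]
ledge 277 U [ 5.7 29.1] V [22.3 41.7]
push_face 0.58 [492.1 -29.8 100.5]
push_face 0.57 [597.5 128.4  56.3]
clamp_arm 0.9 [595.9 125.9  58.9]
block 0.85 [ 446.3 -203.5    1.9]
block 0.82 [624.6  35.1  49.9]
```

View pics/w5.png

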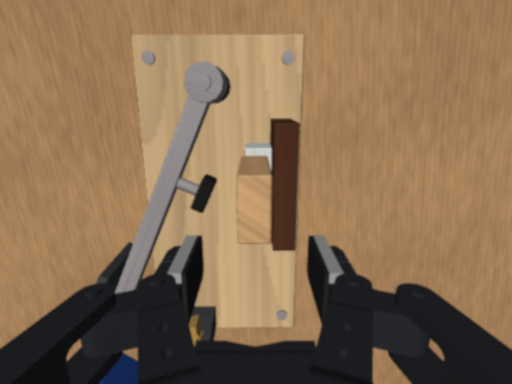

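The block stands upright and centred on the ledge, at wrist (255,205), with a 4 mm gap to the rail. Next I'll shut the fingers, turn the tool and go in front of the thumb plate.

Request:
move_arm:
  steps:
    - [0,0,8.25,-0.034,-0.009,0,0]
    - [0,0,8.25,-0.034,-0.009,0,0]
    - [0,0,8.25,-0.034,-0.009,0,0]
    - [0,0,8.25,-0.034,-0.01,0,0]
    - [0,0,8.25,-0.035,-0.01,0,0]

```text
clock: 10.6
eef_pos: [455.0, -8.3, 190.5]
tool_rot: [-3.14, -0.001, 2.207]
force: [-0.5, 0.1, 0.6]
width: 0.2
gripper_force: 0.0
```

Request:
move_arm:
  steps:
    - [0,0,8.25,0,0,0,0]
    - [0,0,8.25,0,0,0,0]
    - [0,0,8.25,0,0,0,0]
    - [0,0,0,0,0,0,0]
    - [0,0,0,0,0,0,0]

```text
clock: 11.1
eef_pos: [456.5, -8.2, 190.8]
tool_rot: [-3.141, -0.001, 2.629]
force: [-0.2, -0.3, -0.3]
width: 0.1
gripper_force: 0.0
```

```bash
python3 - <<'E'
import sys;sys.argv=["","w6"]
exec(open("look.py").read())
print(telemetry.read_state()["qpos"].round(2),telemetry.read_state()["width"])
fit((abs(X-500)<70)&(abs(Y+25)<60)&(Z>110)&(Z<122),"plate top")
for k in ["push_face","clamp_arm"]:
    for r in finder.pinpoint("wrist",k)[:2]:print(k,round(r["confidence"],2),w(c,r["location"]).round(1))
E
```

```text
[456.6  -8.2 190.9] [-3.141e+00 -1.000e-03  2.630e+00]
[-0.13  0.42  0.11  2.08 -0.08  0.64  1.1 ] -0.05479388538915428
plate top 1
push_face 0.82 [491.  -29.2 102.4]
clamp_arm 0.68 [598.6 125.3  60.3]
```

View pics/w6.png

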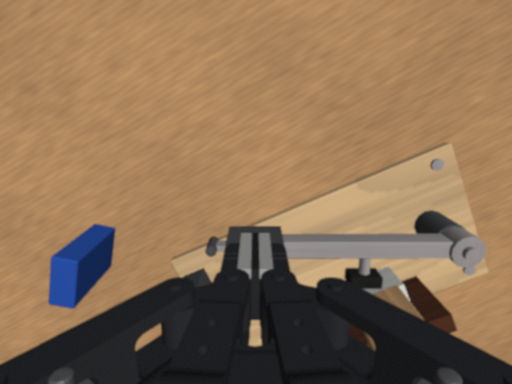

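The shut fingers are at wrist (256,250), with the bar running parallel to the tool's y axis along row 245. The plate is hidden behind the hand, with about 30 mm of clearance. I'll descend, then approach.

Request:
move_arm:
  steps:
    - [0,0,0,0,0,-0.04,0]
    - [0,0,0,0,0,-0.04,0]
    - [0,0,0,0,0,-0.03,0]
    - [0,0,0,0.009,-0.005,0,0]
    - [0,0,0,0.009,-0.005,0,0]

```text
clock: 11.75
eef_pos: [475.7, -18.4, 81.5]
tool_rot: [-3.141, -0.0, 2.633]
force: [0.4, 0.1, -0.1]
width: -0.2
gripper_force: 0.0
```

Request:
move_arm:
  steps:
    - [0,0,0,0.0035,-0.002,0,0]
    - [0,0,0,0.0035,-0.002,0,0]
    - [0,0,0,0,0,0,0]

```text
clock: 12.05
eef_pos: [483.0, -22.3, 82.5]
tool_rot: [3.14, 0.002, 2.633]
force: [0.2, 0.1, 0.2]
width: 0.0
gripper_force: 0.0
```

Request:
move_arm:
  steps:
    - [0,0,0,0.0035,-0.002,0,0]
    - [0,0,0,0,0,0,0]

```text
clock: 12.25
eef_pos: [484.8, -23.7, 81.7]
tool_rot: [-3.142, -0.001, 2.633]
force: [-2.6, 2.9, 1.8]
width: 0.1
gripper_force: 1.7
```

```bash
python3 - <<'E'
import numpy as np
r=np.array([-111.5,-150.8]);f=lambda d:np.array([[np.cos(d),-np.sin(d)],[np.sin(d),np.cos(d)]])@r
p=[f(np.radians(2.5*i)) for i in range(12)]
for i in range(11): print(2.5*(i+1),round(np.radians(2.5*(i+1)),3),(p[i+1]-p[i]).round(1),(np.array([597,127])+p[i+1]).round(1))
E
```

```text
2.5 0.044 [ 6.7 -4.7] [492.2 -28.5]
5.0 0.087 [ 6.9 -4.4] [499.1 -32.9]
7.5 0.131 [ 7.1 -4.1] [506.1 -37.1]
10.0 0.175 [ 7.2 -3.8] [513.4 -40.9]
12.5 0.218 [ 7.4 -3.5] [520.8 -44.4]
15.0 0.262 [ 7.5 -3.2] [528.3 -47.5]
17.5 0.305 [ 7.7 -2.8] [536.  -50.3]
20.0 0.349 [ 7.8 -2.5] [543.8 -52.8]
22.5 0.393 [ 7.9 -2.1] [551.7 -55. ]
25.0 0.436 [ 8.  -1.8] [559.7 -56.8]
27.5 0.48 [ 8.1 -1.5] [567.7 -58.2]
```

Request:
move_arm:
  steps:
    - [0,0,2.5,0.0067,-0.0047,0,0]
    - [0,0,2.5,0.0069,-0.0044,0,0]
    - [0,0,2.5,0.0071,-0.0041,0,0]
    - [0,0,2.5,0.0072,-0.0038,0,0]
    - [0,0,2.5,0.0074,-0.0035,0,0]

```text
clock: 12.75
eef_pos: [518.0, -43.8, 81.2]
tool_rot: [-3.141, -0.006, 2.854]
force: [-6.8, 2.0, 5.4]
width: -0.1
gripper_force: 3.4
```

Request:
move_arm:
  steps:
    - [0,0,2.5,0.0075,-0.0032,0,0]
    - [0,0,2.5,0.0077,-0.0028,0,0]
    - [0,0,0,0,0,0,0]

```text
clock: 13.05
eef_pos: [531.1, -49.6, 80.8]
tool_rot: [-3.141, -0.01, 2.94]
force: [-9.1, 3.4, 7.2]
width: 0.3
gripper_force: 4.9
```

```bash
python3 - <<'E'
from h import *
for n in ["top","scene"]:
    c=eyes.calibration(n);im,d=eyes.get_image(n);cv2.imwrite(f"pics/{n}7.png",im)
    for k in ["block","clamp_arm","push_face","pad"]:
        for r in finder.pinpoint(n,k)[:3]:print(n,k,round(r["confidence"],2),w(c,r["location"]).round(1))
im=cv2.imread("pics/scene7.png");cv2.imwrite("pics/s7c.png",cv2.resize(im[120:300,150:390],None,fx=3,fy=3))
E
```

```text
top block 0.64 [ 450.9 -198.8    1.2]
top block 0.54 [628.4  38.9  49.9]
top clamp_arm 0.9 [594.8 122.9  58.8]
top clamp_arm 0.66 [630.7  42.1  49.9]
top pad 0.58 [581.5  43.4  65.9]
top pad 0.38 [729.2 238.8  -1.7]
scene block 0.69 [631.6  39.5  47.9]
scene block 0.61 [595.7 130.4  51.9]
scene block 0.6 [ 451.3 -196.8    1.3]
scene clamp_arm 0.94 [597.2 129.1  52.7]
scene push_face 0.92 [542.1 -48.6  93.8]
scene pad 0.48 [580.8  43.1  56.7]
```

View pics/s7c.png

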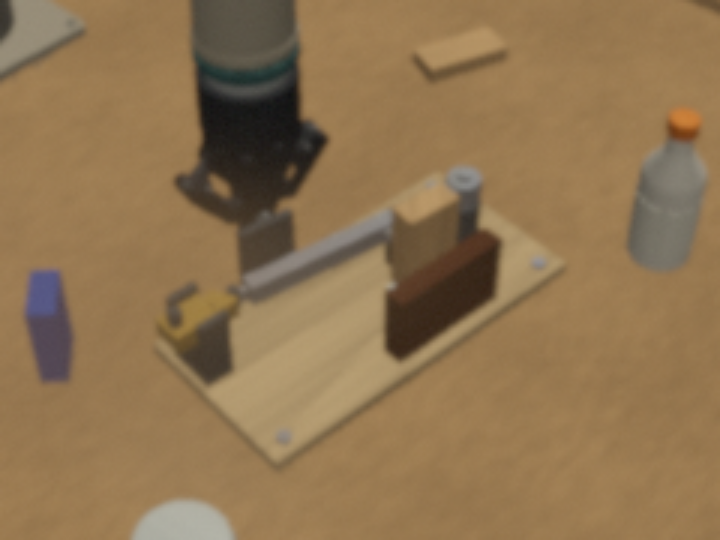

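Scene crop: the plate at (265,245) is being pushed by the fingertips. The block at (425,225) is upright on its ledge behind the rail, and the arm tip is nearing the pawl at (235,290). I'll continue in small steps and watch the force.

Request:
move_arm:
  steps:
    - [0,0,2.5,0.0078,-0.0025,0,0]
    - [0,0,2.5,0.0079,-0.0021,0,0]
    - [0,0,0,0,0,0,0]

```text
clock: 13.85
eef_pos: [546.4, -54.8, 80.5]
tool_rot: [-3.141, -0.011, 3.027]
force: [-10.3, 1.6, 7.0]
width: -0.2
gripper_force: 5.3
```

Request:
move_arm:
  steps:
    - [0,0,1.5,0.0045,-0.001,0,0]
    - [0,0,0,0,0,0,0]

```text
clock: 14.05
eef_pos: [550.3, -55.9, 80.4]
tool_rot: [-3.141, -0.012, 3.052]
force: [-10.9, 0.7, 6.5]
width: 0.2
gripper_force: 5.6
```

Request:
move_arm:
  steps:
    - [0,0,1,0.0035,-0.0008,0,0]
    - [0,0,0,0,0,0,0]

```text
clock: 14.25
eef_pos: [553.4, -56.7, 80.4]
tool_rot: [-3.141, -0.012, 3.07]
force: [-12.7, 1.3, 7.1]
width: -0.1
gripper_force: 5.9
```

Request:
move_arm:
  steps:
    - [0,0,1.2,0.004,-0.0008,0,0]
    - [0,0,1,0.003,-0.0005,0,0]
    - [0,0,0,0,0,0,0]

```text
clock: 14.55
eef_pos: [559.7, -58.1, 80.4]
tool_rot: [-3.141, -0.014, 3.108]
force: [-13.4, 2.3, 8.9]
width: -0.1
gripper_force: 6.7
```

Request:
move_arm:
  steps:
    - [0,0,0.7,0.002,-0.0004,0,0]
    - [0,0,0,0,0,0,0]

```text
clock: 14.75
eef_pos: [561.0, -58.5, 80.4]
tool_rot: [-3.142, -0.015, 3.12]
force: [-13.6, 1.0, 9.3]
width: -0.1
gripper_force: 7.0
```

Request:
move_arm:
  steps:
    - [0,0,0,0.002,-0.0003,0,0]
    - [0,0,0,0,0,0,0]

```text
clock: 14.95
eef_pos: [561.2, -58.5, 80.4]
tool_rot: [3.141, -0.019, 3.12]
force: [-18.1, 2.4, 13.7]
width: 0.2
gripper_force: 8.9
```

The advance stalled and the force jumped by 4.5 N, so it is at the stop. I'll verify.

```bash
python3 - <<'E'
from h import *
s=telemetry.read_state();print(s["eef_pos"].round(1),s["force"].round(1))
r=s["eef_pos"][:2]-[597,127];print("angle",np.arctan2(r[1],r[0])-np.arctan2(-150.8,-111.5))
for n in ["top","scene"]:
    c=eyes.calibration(n);im,d=eyes.get_image(n);cv2.imwrite(f"pics/{n}8.png",im);P=cloud(c,d);X,Y,Z=P[...,0],P[...,1],P[...,2]
    m=(abs(X-630)<35)&(abs(Y-37)<45)&(Z>124)&(Z<136); q=np.c_[X[m],Y[m]].astype(np.float32);print(n,"block top",m.sum(),cv2.minAreaRect(q),np.median(Z[m]))
    for k in ["block","push_face","offcut","glue","tin"]:
        for r in finder.pinpoint(n,k)[:2]:print(n,k,round(r["confidence"],2),w(c,r["location"]).round(1))
im=cv2.imread("pics/scene8.png");cv2.imwrite("pics/s8c.png",cv2.resize(im[120:300,150:390],None,fx=3,fy=3))
E
```

```text
[561.2 -58.5  80.4] [-18.1   2.4  13.7]
angle 0.4457642656327907
top block top 170 ((633.6802978515625, 36.40226364135742), (48.572200775146484, 24.715503692626953), 87.93484497070312) 129.59411780697917
top block 0.8 [632.7  39.9  53.5]
top block 0.66 [ 453.9 -200.8    1.1]
top offcut 0.79 [ 4.307e+02  3.324e+02 -2.000e-01]
top glue 0.87 [ 7.282e+02  2.390e+02 -7.000e-01]
top tin 0.82 [ 6.965e+02 -2.741e+02  2.000e-01]
scene block top 189 ((633.6122436523438, 38.190673828125), (50.240455627441406, 26.631942749023438), 87.36316680908203) 129.4541054399051
scene block 0.85 [ 307.5 -294.7   -2.4]
scene block 0.69 [633.9  41.7  49.4]
scene push_face 0.84 [571.6 -58.2  91.8]
scene offcut 0.82 [427.  332.8   0.8]
scene offcut 0.38 [598.3 129.6  53.2]
scene tin 0.83 [ 697.3 -274.8    3. ]
```

View pics/s8c.png

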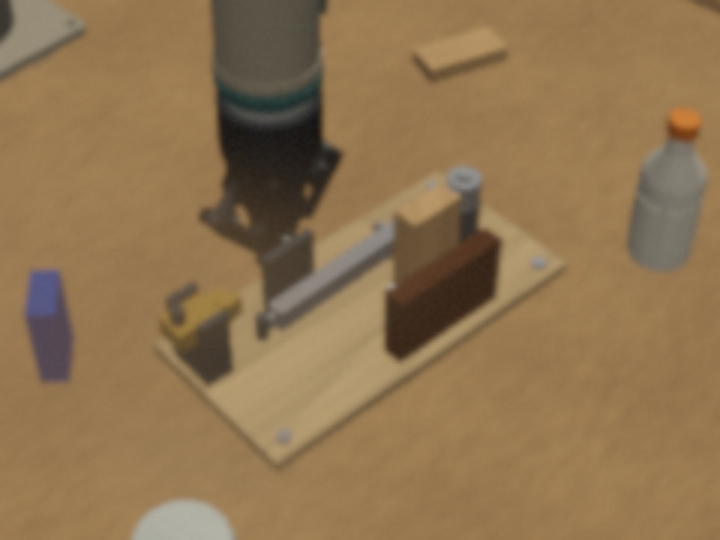

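The arm is past the pawl: its tip at (265,325) is clear behind the brass slider at (200,315). The block at (425,230) is tight against the rail and upright, and the fingers are still pushing the plate at (285,265). I'll hand in.

```bash
python3 -c "
from cell import ctrl
print(ctrl.finish_job())"
```

```text
the job is handed in; nothing more can be done
None
```

The block stands upright and centred on the ledge, pressed against the rail. The clamp arm is past the click and held at its stop (about 0.45 rad) by the gripper pushing on the plate. The offcut and tin measured unmoved, as did the glue bottle, and the job was handed in after about 15 s.

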